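# Knock a vial stopper home with a mallet on a stoppering stand

### The job

The vial in the stoppering stand has its rubber stopper standing proud. Hold the mallet and strike the stand's sprung ram briskly with the mallet's head, again if need be, until the stopper is fully home on the vial's rim. Then let the ram spring back up, put the mallet back on its mat and let go, leaving the rack, jar and bottle where they stand.

Things in the scene. Friction and masses are not known exactly. Their poses are not given: they have to be found in the camera images.
- ram_top (a point): Centre of the flat top of the ram's striking head: a steel disc 40 mm in diameter, 14 mm thick, the topmost part of the stand, 169 mm above the bench when up, with a coil spring under it. The ram slides straight down. The disc's underside is 30 mm above the stand's top block (x -69 to +23 mm, y -22 to +22 mm in the stand's frame, top 125 mm above the bench), so nothing else stands within 40 mm of the disc's top in height.
- ram (a joint): How far the ram is pressed down, in m: 0 up, at most 0.022. Its spring pushes up with about 2.5 N net at the top, rising by 0.2 N per mm, and returns it when let go. The ram's foot meets a stopper standing 8 mm proud after 8 mm; the stopper is home when the ram is 16 mm down, and the ram stops there. A brisk blow moves it at 0.1 m/s or more; a slow push is not a strike.
- stopper (a joint): How far the stopper has gone into the vial, in m: 0 is 8 mm proud of the rim, 0.008 is fully home with its flange on the rim (a hard stop). It starts at 0 to 0.002, takes about 5 N more than the ram's spring to push, and stays where it is driven.
- vial_rim (a point): Centre of the rim of the glass vial (24 mm in diameter) in the stand, 62 mm above the bench, straight below the ram. The stand is bolted to the bench; its grey column is 56 mm to the -x side of the ram in the stand's frame, base plate 130 x 100 x 12 mm.
- stand: The stoppering stand, fixed. Its origin lies on the bench straight below the ram's axis; z up; its column lies to -x.
- mallet_head (a point): Centre of the mallet's head: a cylinder 52 mm in diameter and 70 mm tall with two flat white faces, steel between. It starts standing on one face, so this point is 35 mm above the mat, its z axis up along the head's axis and its x axis pointing from the handle to the head. The lower face (-z) is the natural one to strike with. Mallet mass about 0.3 to 0.5 kg.
- mallet_grip (a point): Point on the mallet's handle, 58 mm from the head's axis, same axes as mallet_head. The handle is a level wooden bar 22 mm wide (y) and 28 mm tall (z), centred 35 mm above the lower face, running along -x from the head (26 mm from its axis) to its end 185 mm from its axis. A pinch across the handle (closing along y) from above here is clear of the head. The mallet is head-heavy: its centre of mass lies about 10 mm from the head's axis towards the handle.
- mallet: The mallet as a whole; its origin is the centre of the lower face of the head, axes as mallet_head.
- mat: Dark rubber mat 260 mm (x) by 150 mm (y), 4 mm thick, fixed flat on the bench; origin at the centre of its underside. The mallet starts on it.
- rack_mid (a point): Tube rack, green, 100 x 60 mm, 76 mm tall with its tubes; this point is on its axis 40 mm up. Bystander.
- jar_mid (a point): Glass jar, 60 mm in diameter, 75 mm tall; this point is half-way up. Bystander.
- reagent_mid (a point): Amber bottle, 66 mm in diameter, 130 mm tall; this point is half-way up. Bystander.
There are look-alikes about, which are no part of the job. Of the things that look like the mallet, the largest one is meant.

How it is judged:
By the outcome, as a careful person would: the job done as asked, in the order asked, and still so for the second after the job is handed in, with the robot touching nothing.
It also fails if it takes over 50 s, if anything falls off the work surface, if the arm or the gripper's body presses on something with over 40 N, if the wrist force passes 120 N, or if a joint passes its speed limit or range.

### The arm

A 7-joint arm with a two-finger parallel gripper is mounted at the origin on the work surface. World frame = base frame: x ahead of the robot, y to its left, z up, the work surface at z = 0. Lengths are in m, angles in rad, forces in N, time in s.
With the tool pointing down it reaches from about 0.425 to 0.95 m from the base axis. Payload 4.7 kg.
Tool frame: the origin (TCP) lies at the centre of the arm's flange, where the gripper is bolted on; the fingertips stand 182 mm ahead of it and the grasp point (between the pads) lies 164 mm ahead of it (tip_extent is the distance from the TCP to the fingertips, in m); z points along the fingers, y is the direction in which the jaws open and shut (so a half turn about z gives the same grasp; the last joint's range is limited). The gripper opens to 87 mm and grips with 3 to 60 N. Pads are 19 mm wide; open, the fingers measure 117 mm over their backs; the gripper's body (75 mm by 190 mm) begins 51 mm behind the grasp point.
Start: joints at [-1.326, 0.469, -0.049, 1.532, 0.024, 1.141, -0.082], TCP at [0.182, 0.65, 0.405] pointing down, gripper open.
Joint ranges: [-2.59, 2.59], [-0.33, 1.99], [-1.39, 1.29], [0.1, 2.45], [-1.04, 4.18], [0.21, 1.99], [-2.66, 2.66]. Speed limits (rad/s): [2.57, 2.57, 3.14, 3.14, 3.14, 3.14, 3.14].

### API

Orientations are given as a unit quaternion [w, x, y, z].
In Python, from plant import get_state, grab_frame, camera_params, close_job, tip_extent gives the robot as it stands.
- The arm moves only by the tool play_rows, never from a script. Its argument "motion" is a list of rows, each an object of numbers: "tx", "ty", "tz": the shift along the tool's x, y, z in cm; "rx", "ry", "rz": the turn, a rotation vector about the tool's x, y, z in degrees. A call has exactly 10 rows; each row shifts and turns the commanded pose from where the row before left it, along the tool's axes as they then stand; what a row does not reach is not made up. A row lasts 1/12 s, in which the tool goes at most 41.7 mm and 7.16 degrees, less where a joint would pass 70% of its speed; a pose out of reach is approached as far as the arm can. A call with a gripper value outside its range is refused whole. "claw" is the finger opening in cm, from 0 to 8.7, set as the call begins (left out, the last holds). The fingers move at their own pace and stop on an object; "squeeze" is the grip in N (left out, the last holds). Time passes only in rows, so rows that do not move let the fingers close, or fill a call up. It gives the time, the measured TCP pose, the force and the opening at its end, in the units of the state.
- get_state(): the state, without advancing time (a new reading comes with each control period).
- grab_frame(name): name is "side" or "top"; returns the picture (480x640x3 uint8, red, green, blue); there is no depth.
- camera_params(name): a dict with "intrinsics" (3x3 intrinsics, pixels), "k1" (the pictures are not rectified: a ray, as slopes to the right and down, at radius r is drawn at 1 + k1 r^2 times it, then the intrinsics apply), "extrinsics" (4x4, takes a point from world to camera coordinates). Camera axes: x right, y down, z forward; pixel columns grow to the right and rows downward; lengths in m; the calibration is good to about 2 mm. A picture is of the moment at which its call begins. camera_params takes no time and is no camera call.
- close_job(): hands the job in, once; it reports no verdict.
The state is a dict: "clock": time; "q": joint angles; "joint_velocities": joint speeds; "tau": joint torques, N m; "ee_pos": TCP position; "ee_rot": TCP orientation; "ft_force": force on the tool from outside, world axes, zero at the start; "torque": the same for the moment, N m; "width": finger opening in m.
Only numpy, scipy, OpenCV 4.12 (cv2) and the standard library are available. Lean on these libraries where they do the work, as an engineer would, in place of code of your own. Each camera call takes 0.05 s, during which the arm holds its last target.

## Working session

There is one attempt and no reset: what is moved stays moved. The work goes in short steps, Python scripts to look and compute and a tool call to move; the robot and the scene stay as the last step left them, time stands still between calls to the robot, and variables do not carry over. Pictures are saved under pics/ and viewed, and the job is handed in when it is done.

Besides the shell and the picture viewer there is one more tool, called after ">>>" in YAML: its name, and indented under it one key for each argument. play_rows: Moves the arm, as the interface text tells. Its arguments: {"type":"object","properties":{"motion":{"type":"array"},"claw":{"type":"number"},"squeeze":{"type":"number"}},"required":["motion"]}

```bash
mkdir -p pics; python3 - <<'E'
from plant import *
import cv2
s=get_state();print({k:(v.tolist() if hasattr(v,'tolist') else v) for k,v in s.items()})
for n in('top','side'):
    f=grab_frame(n);cv2.imwrite(f'pics/{n}0.png',f[...,::-1]);print(n,camera_params(n))
E
```

```text
{'clock': 0.0, 'q': [-1.3258905178794316, 0.46943596122577674, -0.04862065162771205, 1.5337284022096451, 0.02411112884667406, 1.1409810072140862, -0.08231188077036262], 'joint_velocities': [0.0006138363086902132, 0.0005592360539508913, -0.00015998597786822267, 0.0008407818932259906, -0.00016732242430057685, 0.0006108386688633302, 0.0010288814930115493], 'tau': [0.0006430083703889977, -50.79821705818176, -0.08048723917454481, -23.615289330482483, -0.061398306861519814, 0.03796087810769677, 0.0001629336657060776], 'ee_pos': [0.18241523436527263, 0.649617909975992, 0.40368826114191037], 'ee_rot': [-9.869653475477667e-05, 0.1364517700887881, 0.9906462273004651, -0.0009782811383173818], 'ft_force': [0.40462970033181545, -0.08457056260790759, -0.25210497364540807], 'torque': [-0.010972675278388465, -0.02689775558529524, -0.004740307613239125], 'width': 0.08691231234568177}
top {'intrinsics': array([[565.04594584,   0.        , 320.28998549],
       [  0.        , 565.04594584, 237.07402135],
       [  0.        ,   0.        ,   1.        ]]), 'k1': 0.032384032588079745, 'extrinsics': array([[ 0.01122409, -0.99979212,  0.01702171, -0.02006833],
       [-0.99148196, -0.01333658, -0.1295595 ,  0.51790303],
       [ 0.12975958, -0.01542253, -0.99142554,  1.28390305],
       [ 0.        ,  0.        ,  0.        ,  1.        ]])}
side {'intrinsics': array([[576.58422749,   0.        , 314.40615778],
       [  0.        , 576.58422749, 237.79806395],
       [  0.        ,   0.        ,   1.        ]]), 'k1': -0.07156626590167654, 'extrinsics': array([[ 0.99190099, -0.12623294,  0.01405926, -0.50262365],
       [-0.08558721, -0.74606563, -0.66034907,  0.11392012],
       [ 0.09384693,  0.65379761, -0.75082717,  1.13566806],
       [ 0.        ,  0.        ,  0.        ,  1.        ]])}
```

View pics/top0.png

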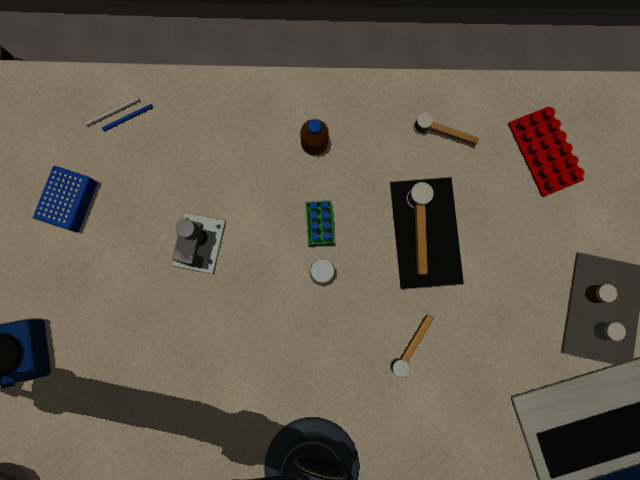

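View pics/side0.png

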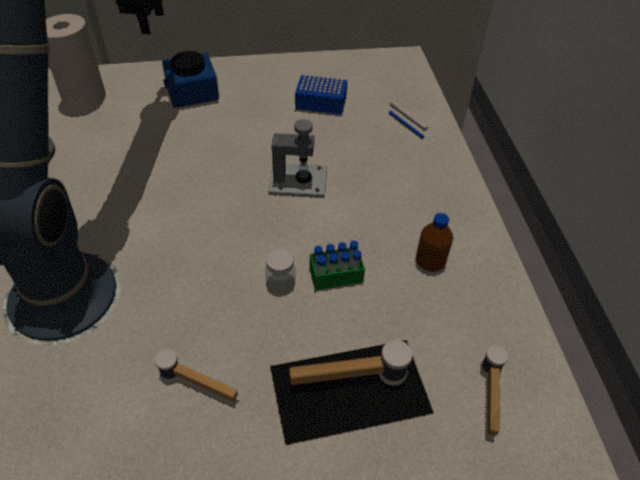

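The top view shows the large mallet on the mat, with its head at about (421,193) and the handle end at about (421,272). The ram disc is near (188,228), the bottle at (315,137), the rack at (320,223) and the jar at (322,271). The two smaller mallets are decoys. The side view has the ram disc at (303,127) and the mallet head at (397,357).

```bash
cat > h.py <<'E'
import numpy as np, cv2
from plant import *
def ray(n,uv):
    c=camera_params(n);K=c['intrinsics'];E=c['extrinsics']
    p=cv2.undistortPoints(np.array([[uv]],float),K,np.array([c['k1'],0,0,0.]))[0,0]
    R=E[:3,:3];o=-R.T@E[:3,3];d=R.T@np.array([p[0],p[1],1]);return o,d
def onz(n,uv,z):
    o,d=ray(n,uv);return o+d*(z-o[2])/d[2]
def proj(n,P):
    c=camera_params(n);E=c['extrinsics']
    return cv2.projectPoints(np.array([P],float),cv2.Rodrigues(E[:3,:3])[0],E[:3,3],c['intrinsics'],np.array([c['k1'],0,0,0.]))[0].ravel()
def tri(a,b):
    o1,d1=ray('top',a);o2,d2=ray('side',b);d1/=np.linalg.norm(d1);d2/=np.linalg.norm(d2)
    t=np.linalg.lstsq(np.c_[d1,-d2],o2-o1,rcond=None)[0]
    p,q=o1+t[0]*d1,o2+t[1]*d2;return (p+q)/2,np.linalg.norm(p-q)
E
python3 - <<'E'
import cv2
for n,(x,y,w,h) in {'t_mal':('top',)and(385,170,90,125),'t_st':(165,205,65,75)}.items():
    f=cv2.imread('pics/top0.png')[y:y+h,x:x+w];cv2.imwrite(f'pics/{n}.png',cv2.resize(f,None,fx=(4.5 if 'mal' in n else 7),fy=(4.5 if 'mal' in n else 7),interpolation=0))
a=cv2.imread('pics/side0.png')
cv2.imwrite('pics/s_st.png',cv2.resize(a[110:205,255:340],None,fx=6,fy=6,interpolation=0))
cv2.imwrite('pics/s_mal.png',cv2.resize(a[330:445,265:435],None,fx=4.5,fy=4.5,interpolation=0))
E
```

```text
(no output)
```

View pics/t_mal.png

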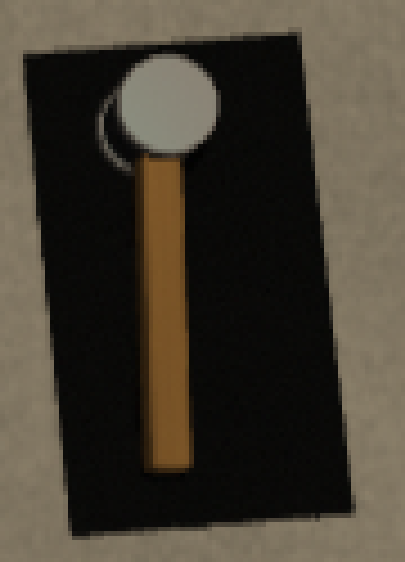

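View pics/t_st.png

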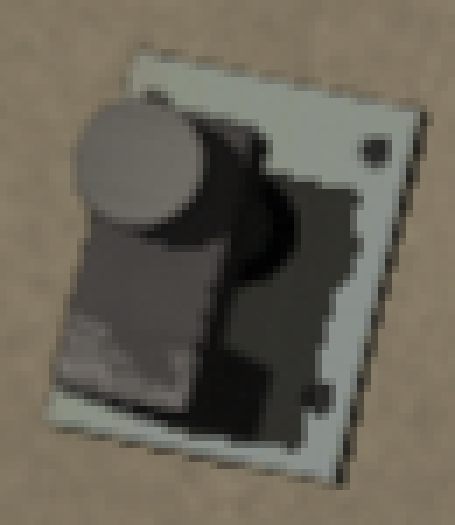

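View pics/s_st.png

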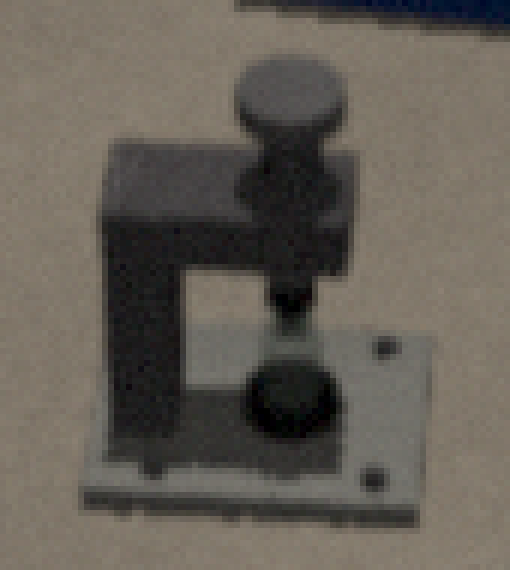

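View pics/s_mal.png

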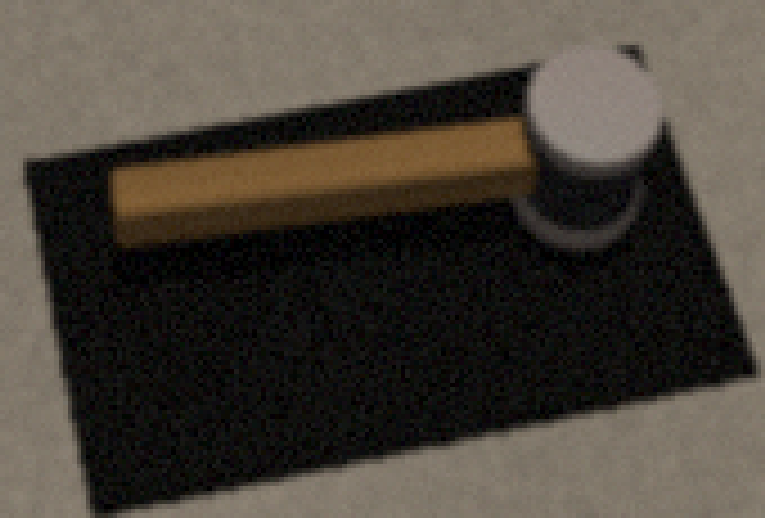

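```bash
python3 - <<'E'
from h import *
t=cv2.imread('pics/top0.png');s=cv2.imread('pics/side0.png')
hs=cv2.cvtColor(t,cv2.COLOR_BGR2HSV)
def big(m,box):
    x,y,w,h=box;mm=np.zeros_like(m);mm[y:y+h,x:x+w]=m[y:y+h,x:x+w]
    c=max(cv2.findContours(mm,0,2)[0],key=cv2.contourArea);return c
# mallet head disc
g=hs[...,2];sat=hs[...,1]
m=((g>95)&(sat<60)).astype(np.uint8)*255
m=cv2.morphologyEx(m,cv2.MORPH_OPEN,np.ones((5,5),np.uint8))
c=big(m,(405,178,34,30));print('head',cv2.fitEllipse(c),cv2.minEnclosingCircle(c))
hc=cv2.fitEllipse(c)[0]
w=((sat>110)&(g>70)&(hs[...,0]<25)).astype(np.uint8)*255
c=big(w,(400,195,40,90));r=cv2.minAreaRect(c);print('handle',r);bp=cv2.boxPoints(r)
top2=bp[np.argsort(bp[:,1])]
P=onz('top',hc,.074);print('head top',P)
for p in bp: print(p,onz('top',p,.053))
A=onz('top',top2[2:].mean(0),.053);B=onz('top',top2[:2].mean(0),.053);d=B-A
print('yaw handle',np.degrees(np.arctan2(d[1],d[0])),'len',np.linalg.norm(d), 'yaw end->head',np.degrees(np.arctan2(*(P-A)[1::-1])),np.linalg.norm((P-A)[:2]))
ram=(184.6,227.5);rs=(303.2,125)
print('ram z',onz('top',ram,.169),'tri',tri(ram,rs),'side',onz('side',rs,.169))
print('head tri',tri(hc,(265+591/4.5-.5,330+106/4.5-.5)))
for nm,uv,z in[('jar',(322,271),.075),('rack',(320,222),.076),('bottle',(315,126),.13)]:print(nm,onz('top',uv,z))
# stand base corners from top crop at z=.012
for c in[(132,50),(425,105),(340,480),(48,425)]:print('base',onz('top',(c[0]/7-.5+165,c[1]/7-.5+205),.012))
for c in[(24,52),(300,33),(354,512),(72,535)]:print('mat',onz('top',(c[0]/4.5-.5+385,c[1]/4.5-.5+170),.004))
st=get_state();print(cv2.__version__)
from scipy.spatial.transform import Rotation as R
q=st['ee_rot'];print(R.from_quat([*q[1:],q[0]]).as_matrix().round(3),tip_extent() if callable(tip_extent) else tip_extent)
E
```

```text
head ((421.9719543457031, 192.62832641601562), (20.77810287475586, 21.417869567871094), 126.85025787353516) ((421.9444580078125, 192.5833282470703), 10.982854843139648)
handle ((421.4833679199219, 238.5005645751953), (69.26153564453125, 8.728486061096191), 88.09085083007812)
head top [ 0.61854891 -0.24458979  0.074     ]
[415.96783 204.03442] [ 0.59589338 -0.23450441  0.053     ]
[424.69147 203.74362] [ 0.59685865 -0.25477479  0.053     ]
[426.9989 272.9667] [ 0.43623174 -0.2579942   0.053     ]
[418.27527 273.2575 ] [ 0.43530642 -0.23804567  0.053     ]
yaw handle 1.2057483476491941 len 0.16064284863792638 yaw end->head 1.0750156261877235 0.1828122371089107
ram z [0.51673379 0.27131344 0.169     ] tri (array([0.51588486, 0.27188802, 0.16629221]), np.float64(0.0024564446866630093)) side [0.5142457  0.26816721 0.169     ]
head tri (array([ 0.61677314, -0.2448112 ,  0.07195491]), np.float64(0.0043338661985773755))
jar [ 0.43610967 -0.01773257  0.075     ]
rack [ 0.54701474 -0.01198068  0.076     ]
bottle [0.75339731 0.00231475 0.13      ]
base [0.57740239 0.31129577 0.012     ]
base [0.55997203 0.21195806 0.012     ]
base [0.43261432 0.23604258 0.012     ]
base [0.4498831  0.33374748 0.012     ]
mat [ 0.66099078 -0.18091151  0.004     ]
mat [ 0.67352963 -0.32972554  0.004     ]
mat [ 0.41636844 -0.35331328  0.004     ]
mat [ 0.40238947 -0.20490411  0.004     ]
4.12.0
[[-0.963  0.27  -0.   ]
 [ 0.27   0.963 -0.002]
 [-0.    -0.002 -1.   ]] 0.1822
```

>>> play_rows:
  motion:
    - {"rz": -5.6}
    - {"rz": -5.6}
    - {"rz": -5.6}
    - {"tx": -3.5,"ty": -2}
    - {"tx": -3.5,"ty": -2}
    - {"tx": -3.5,"ty": -2}
    - {"tx": -3.5,"ty": -2}
    - {"tx": -3.5,"ty": -2}
    - {"tx": -3.5,"ty": -2}
    - {"tx": -3.5,"ty": -2}
  claw: 6

```text
schema error: expected keys tx, ty, tz, rx, ry, rz
```

>>> play_rows:
  motion:
    - {"tx": -0.8,"ty": -4}
    - {"tx": -0.8,"ty": -4}
    - {"tx": -0.8,"ty": -4}
    - {"tx": -0.8,"ty": -4}
    - {"tx": -0.8,"ty": -4}
    - {"tx": -0.8,"ty": -4}
    - {"tx": -0.8,"ty": -4}
    - {"tx": -0.8,"ty": -4}
    - {"tx": -0.8,"ty": -4}
    - {"tx": -0.8,"ty": -4}

```text
schema error: expected keys tx, ty, tz, rx, ry, rz
```

All six keys are required.

>>> play_rows:
  motion:
    - {"tx": 0,"ty": 0,"tz": 0,"rx": 0,"ry": 0,"rz": -5.6}
    - {"tx": 0,"ty": 0,"tz": 0,"rx": 0,"ry": 0,"rz": -5.6}
    - {"tx": 0,"ty": 0,"tz": 0,"rx": 0,"ry": 0,"rz": -5.6}
    - {"tx": -3.5,"ty": -2,"tz": 0,"rx": 0,"ry": 0,"rz": 0}
    - {"tx": -3.5,"ty": -2,"tz": 0,"rx": 0,"ry": 0,"rz": 0}
    - {"tx": -3.5,"ty": -2,"tz": 0,"rx": 0,"ry": 0,"rz": 0}
    - {"tx": -3.5,"ty": -2,"tz": 0,"rx": 0,"ry": 0,"rz": 0}
    - {"tx": -3.5,"ty": -2,"tz": 0,"rx": 0,"ry": 0,"rz": 0}
    - {"tx": -3.5,"ty": -2,"tz": 0,"rx": 0,"ry": 0,"rz": 0}
    - {"tx": -3.5,"ty": -2,"tz": 0,"rx": 0,"ry": 0,"rz": 0}
  claw: 6

```text
clock: 0.93
ee_pos: [0.4316, 0.5133, 0.4043]
ee_rot: [-0.0, -0.01, 1.0, -0.0]
ft_force: [0.5, 0.1, 0.1]
width: 0.0601
```

>>> play_rows:
  motion:
    - {"tx": -0.8,"ty": -4,"tz": 0,"rx": 0,"ry": 0,"rz": 0}
    - {"tx": -0.8,"ty": -4,"tz": 0,"rx": 0,"ry": 0,"rz": 0}
    - {"tx": -0.8,"ty": -4,"tz": 0,"rx": 0,"ry": 0,"rz": 0}
    - {"tx": -0.8,"ty": -4,"tz": 0,"rx": 0,"ry": 0,"rz": 0}
    - {"tx": -0.8,"ty": -4,"tz": 0,"rx": 0,"ry": 0,"rz": 0}
    - {"tx": -0.8,"ty": -4,"tz": 0,"rx": 0,"ry": 0,"rz": 0}
    - {"tx": -0.8,"ty": -4,"tz": 0,"rx": 0,"ry": 0,"rz": 0}
    - {"tx": -0.8,"ty": -4,"tz": 0,"rx": 0,"ry": 0,"rz": 0}
    - {"tx": -0.8,"ty": -4,"tz": 0,"rx": 0,"ry": 0,"rz": 0}
    - {"tx": -0.8,"ty": -4,"tz": 0,"rx": 0,"ry": 0,"rz": 0}

```text
clock: 1.77
ee_pos: [0.5177, 0.1142, 0.4046]
ee_rot: [-0.0, -0.01, 1.0, 0.0]
ft_force: [1.6, -0.0, 0.6]
width: 0.0599
```

>>> play_rows:
  motion:
    - {"tx": -0.4,"ty": -3.9,"tz": 0,"rx": 0,"ry": 0,"rz": 0}
    - {"tx": -0.5,"ty": -3.9,"tz": 0,"rx": 0,"ry": 0,"rz": 0}
    - {"tx": -0.5,"ty": -3.9,"tz": 0,"rx": 0,"ry": 0,"rz": 0}
    - {"tx": -0.5,"ty": -3.9,"tz": 0,"rx": 0,"ry": 0,"rz": 0}
    - {"tx": -0.5,"ty": -3.9,"tz": 0,"rx": 0,"ry": 0,"rz": 0}
    - {"tx": -0.5,"ty": -3.9,"tz": 0,"rx": 0,"ry": 0,"rz": 0}
    - {"tx": -0.5,"ty": -3.9,"tz": 0,"rx": 0,"ry": 0,"rz": 0}
    - {"tx": -0.5,"ty": -3.9,"tz": 0,"rx": 0,"ry": 0,"rz": 0}
    - {"tx": -0.3,"ty": -3.5,"tz": 1,"rx": 0,"ry": 0,"rz": 0}
    - {"tx": 0,"ty": -1,"tz": 2,"rx": 0,"ry": 0,"rz": 0}

```text
clock: 2.6
ee_pos: [0.5665, -0.247, 0.3766]
ee_rot: [0.002, -0.006, 1.0, -0.003]
ft_force: [0.7, -0.9, 0.6]
width: 0.0598
```

```bash
python3 - <<'E'
from h import *
from scipy.spatial.transform import Rotation as R
s=get_state();q=s['ee_rot'];M=R.from_quat([*q[1:],q[0]]).as_matrix();print(M.round(4),s['ee_pos'])
d=np.array([.5657,-.2456,.203])-s['ee_pos'];print(100*M.T@d)
E
```

```text
[[-0.9999 -0.0115  0.005 ]
 [-0.0115  0.9999 -0.0062]
 [-0.0049 -0.0063 -1.    ]] [ 0.56645779 -0.24702875  0.37660447]
[ 0.15895777  0.25274315 17.35863265]
```

>>> play_rows:
  motion:
    - {"tx": 0,"ty": 0,"tz": 2,"rx": 0,"ry": 0,"rz": 0}
    - {"tx": 0,"ty": 0,"tz": 2,"rx": 0,"ry": 0,"rz": 0}
    - {"tx": 0,"ty": 0,"tz": 2,"rx": 0,"ry": 0,"rz": 0}
    - {"tx": 0,"ty": 0,"tz": 2,"rx": 0,"ry": 0,"rz": 0}
    - {"tx": 0,"ty": 0,"tz": 1.5,"rx": 0,"ry": 0,"rz": 0}
    - {"tx": 0,"ty": 0,"tz": 0.5,"rx": 0,"ry": 0,"rz": 0}
    - {"tx": 0,"ty": 0,"tz": 0,"rx": 0,"ry": 0,"rz": 0}
    - {"tx": 0,"ty": 0,"tz": 0,"rx": 0,"ry": 0,"rz": 0}
    - {"tx": 0,"ty": 0,"tz": 0,"rx": 0,"ry": 0,"rz": 0}
    - {"tx": 0,"ty": 0,"tz": 0,"rx": 0,"ry": 0,"rz": 0}

```text
clock: 3.43
ee_pos: [0.5672, -0.24, 0.2759]
ee_rot: [0.001, -0.01, 1.0, -0.0]
ft_force: [-0.5, 0.5, 1.3]
width: 0.06
```

```bash
python3 - <<'E'
from h import *
from scipy.spatial.transform import Rotation as R
s=get_state();q=s['ee_rot'];M=R.from_quat([*q[1:],q[0]]).as_matrix();print(M.round(4),s['ee_pos'])
d=np.array([.5657,-.2456,.203])-s['ee_pos'];print(100*M.T@d)
f=grab_frame('side');cv2.imwrite('pics/s1.png',f[...,::-1])
E
```

```text
[[-9.998e-01 -1.950e-02  2.100e-03]
 [-1.950e-02  9.998e-01 -6.000e-04]
 [-2.100e-03 -6.000e-04 -1.000e+00]] [ 0.56723176 -0.23998794  0.2759201 ]
[ 0.17930673 -0.55359682  7.2919959 ]
```

View pics/s1.png

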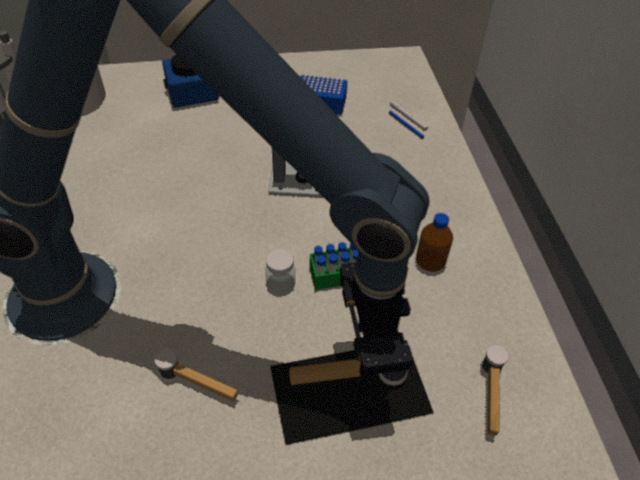

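The side view shows the gripper straight above the handle next to the head at about (385,360), and the path down is clear. I'll go down with the small sideways correction.

>>> play_rows:
  motion:
    - {"tx": 0.2,"ty": -0.5,"tz": 0,"rx": 0,"ry": 0,"rz": 0}
    - {"tx": 0,"ty": 0,"tz": 1.5,"rx": 0,"ry": 0,"rz": 0}
    - {"tx": 0,"ty": 0,"tz": 1.5,"rx": 0,"ry": 0,"rz": 0}
    - {"tx": 0,"ty": 0,"tz": 1.5,"rx": 0,"ry": 0,"rz": 0}
    - {"tx": 0,"ty": 0,"tz": 1.5,"rx": 0,"ry": 0,"rz": 0}
    - {"tx": 0,"ty": 0,"tz": 0.8,"rx": 0,"ry": 0,"rz": 0}
    - {"tx": 0,"ty": 0,"tz": 0.4,"rx": 0,"ry": 0,"rz": 0}
    - {"tx": 0,"ty": 0,"tz": 0.1,"rx": 0,"ry": 0,"rz": 0}
    - {"tx": 0,"ty": 0,"tz": 0,"rx": 0,"ry": 0,"rz": 0}
    - {"tx": 0,"ty": 0,"tz": 0,"rx": 0,"ry": 0,"rz": 0}

```text
clock: 4.32
ee_pos: [0.5653, -0.2451, 0.2025]
ee_rot: [0.001, -0.01, 1.0, -0.0]
ft_force: [0.1, -1.1, -0.0]
width: 0.0598
```

>>> play_rows:
  motion:
    - {"tx": 0,"ty": 0,"tz": 0,"rx": 0,"ry": 0,"rz": 0}
    - {"tx": 0,"ty": 0,"tz": 0,"rx": 0,"ry": 0,"rz": 0}
    - {"tx": 0,"ty": 0,"tz": 0,"rx": 0,"ry": 0,"rz": 0}
    - {"tx": 0,"ty": 0,"tz": 0,"rx": 0,"ry": 0,"rz": 0}
    - {"tx": 0,"ty": 0,"tz": 0,"rx": 0,"ry": 0,"rz": 0}
    - {"tx": 0,"ty": 0,"tz": 0,"rx": 0,"ry": 0,"rz": 0}
    - {"tx": 0,"ty": 0,"tz": 0,"rx": 0,"ry": 0,"rz": 0}
    - {"tx": 0,"ty": 0,"tz": 0,"rx": 0,"ry": 0,"rz": 0}
    - {"tx": 0,"ty": 0,"tz": 0,"rx": 0,"ry": 0,"rz": 0}
    - {"tx": 0,"ty": 0,"tz": 0,"rx": 0,"ry": 0,"rz": 0}
  claw: 1.0
  squeeze: 60

```text
clock: 5.15
ee_pos: [0.5648, -0.2451, 0.2017]
ee_rot: [-0.0, -0.01, 1.0, -0.0]
ft_force: [-1.3, -1.3, 0.1]
width: 0.0212
```

>>> play_rows:
  motion:
    - {"tx": 0,"ty": 0,"tz": -0.5,"rx": 0,"ry": 0,"rz": 0}
    - {"tx": 0,"ty": 0,"tz": -1.5,"rx": 0,"ry": 0,"rz": 0}
    - {"tx": 0,"ty": 0,"tz": -2.5,"rx": 0,"ry": 0,"rz": 0}
    - {"tx": 0,"ty": 0,"tz": -3,"rx": 0,"ry": 0,"rz": 0}
    - {"tx": 0,"ty": 0,"tz": -3,"rx": 0,"ry": 0,"rz": 0}
    - {"tx": 0,"ty": 0,"tz": -3,"rx": 0,"ry": 0,"rz": 0}
    - {"tx": 0,"ty": 0,"tz": -3,"rx": 0,"ry": 0,"rz": 0}
    - {"tx": 0,"ty": 0,"tz": -3,"rx": 0,"ry": 0,"rz": 0}
    - {"tx": 0,"ty": 0,"tz": -3,"rx": 0,"ry": 0,"rz": 0}
    - {"tx": 0,"ty": 0,"tz": -2,"rx": 0,"ry": 0,"rz": 0}

```text
clock: 5.98
ee_pos: [0.5646, -0.2446, 0.4492]
ee_rot: [0.001, -0.01, 1.0, -0.0]
ft_force: [-0.2, -0.3, -4.3]
width: 0.0215
```

```bash
python3 - <<'E'
from h import *
from scipy.spatial.transform import Rotation as R
s=get_state();q=s['ee_rot'];M=R.from_quat([*q[1:],q[0]]).as_matrix();print(M.round(4),s['ee_pos'],s['ft_force'],s['torque'],s['q'])
d=np.array([.4645,.269,.45])-s['ee_pos'];print(100*M.T@d)
f=grab_frame('side');cv2.imwrite('pics/s2.png',f[...,::-1])
E
```

```text
[[-9.998e-01 -1.970e-02  1.400e-03]
 [-1.970e-02  9.998e-01 -0.000e+00]
 [-1.400e-03 -1.000e-04 -1.000e+00]] [ 0.56463656 -0.2446311   0.44921631] [-0.19244607 -0.25080885 -4.34193456] [-0.00459569  0.14607451  0.03740456] [ 0.1224645   0.33935219  0.2882211   1.64210679 -0.10335841  1.17370116
  2.02550836]
[ 9.00120785 51.5501495  -0.09431689]
```

View pics/s2.png

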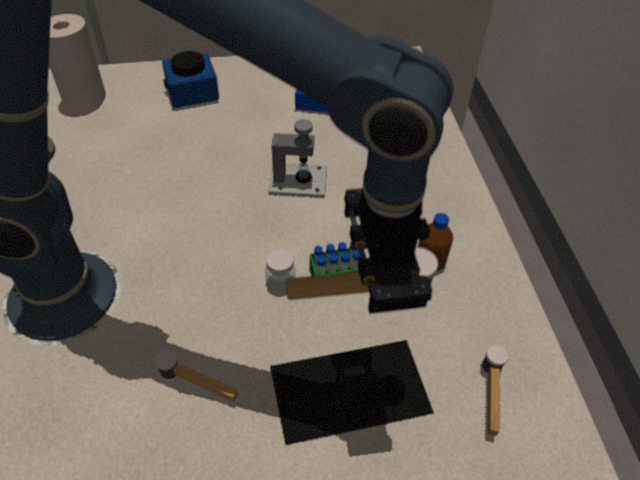

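The mallet is in the grip, its handle level at about (335,287) in the side view, with a weight of about 4.3 N. I'll carry it over to the ram.

>>> play_rows:
  motion:
    - {"tx": 0.3,"ty": 1.5,"tz": 0,"rx": 0,"ry": 0,"rz": 0}
    - {"tx": 0.5,"ty": 2.5,"tz": 0,"rx": 0,"ry": 0,"rz": 0}
    - {"tx": 0.6,"ty": 3.5,"tz": 0,"rx": 0,"ry": 0,"rz": 0}
    - {"tx": 0.6,"ty": 3.5,"tz": 0,"rx": 0,"ry": 0,"rz": 0}
    - {"tx": 0.6,"ty": 3.5,"tz": 0,"rx": 0,"ry": 0,"rz": 0}
    - {"tx": 0.6,"ty": 3.5,"tz": 0,"rx": 0,"ry": 0,"rz": 0}
    - {"tx": 0.6,"ty": 3.5,"tz": 0,"rx": 0,"ry": 0,"rz": 0}
    - {"tx": 0.6,"ty": 3.5,"tz": 0,"rx": 0,"ry": 0,"rz": 0}
    - {"tx": 0.6,"ty": 3.5,"tz": 0,"rx": 0,"ry": 0,"rz": 0}
    - {"tx": 0.6,"ty": 3.5,"tz": 0,"rx": 0,"ry": 0,"rz": 0}

```text
clock: 6.87
ee_pos: [0.5012, 0.0756, 0.4451]
ee_rot: [-0.002, -0.01, 1.0, -0.0]
ft_force: [1.0, 0.1, -4.0]
width: 0.0216
```

>>> play_rows:
  motion:
    - {"tx": 0.6,"ty": 3.5,"tz": 0,"rx": 0,"ry": 0,"rz": 0}
    - {"tx": 0.7,"ty": 3.5,"tz": 0,"rx": 0,"ry": 0,"rz": 0}
    - {"tx": 0.7,"ty": 3.5,"tz": 0,"rx": 0,"ry": 0,"rz": 0}
    - {"tx": 0.7,"ty": 3.5,"tz": 0,"rx": 0,"ry": 0,"rz": 0}
    - {"tx": 0.6,"ty": 3,"tz": 0,"rx": 0,"ry": 0,"rz": 0}
    - {"tx": 0.3,"ty": 2,"tz": 0,"rx": 0,"ry": 0,"rz": 0}
    - {"tx": 0,"ty": 0.6,"tz": 0,"rx": 0,"ry": 0,"rz": 0}
    - {"tx": 0,"ty": 0,"tz": 0,"rx": 0,"ry": 0,"rz": 0}
    - {"tx": 0,"ty": 0,"tz": 0,"rx": 0,"ry": 0,"rz": 0}
    - {"tx": 0,"ty": 0,"tz": 0,"rx": 0,"ry": 0,"rz": 0}

```text
clock: 7.7
ee_pos: [0.4634, 0.2673, 0.446]
ee_rot: [-0.001, -0.008, 1.0, -0.001]
ft_force: [0.3, -1.1, -5.1]
width: 0.0213
```

```bash
python3 - <<'E'
from h import *
from scipy.spatial.transform import Rotation as R
s=get_state();q=s['ee_rot'];M=R.from_quat([*q[1:],q[0]]).as_matrix();print(M.round(4),s['ee_pos'],s['ft_force'],s['torque'],s['q'])
d=np.array([.4626,.2695,.40])-s['ee_pos'];print(100*M.T@d)
for n in('side','top'):
    f=grab_frame(n);cv2.imwrite(f'pics/{n}3.png',f[...,::-1])
E
```

```text
[[-0.9999 -0.0165 -0.001 ]
 [-0.0165  0.9999 -0.0018]
 [ 0.0011 -0.0017 -1.    ]] [0.46344912 0.26728145 0.4460347 ] [ 0.31432532 -1.06172945 -5.12651819] [ 0.03864836  0.18615782 -0.0039888 ] [-0.57450866  0.20577683 -0.03261798  1.81146402  0.00831156  1.12633072
  0.97724254]
[0.07628757 0.23119943 4.60316074]
```

View pics/side3.png

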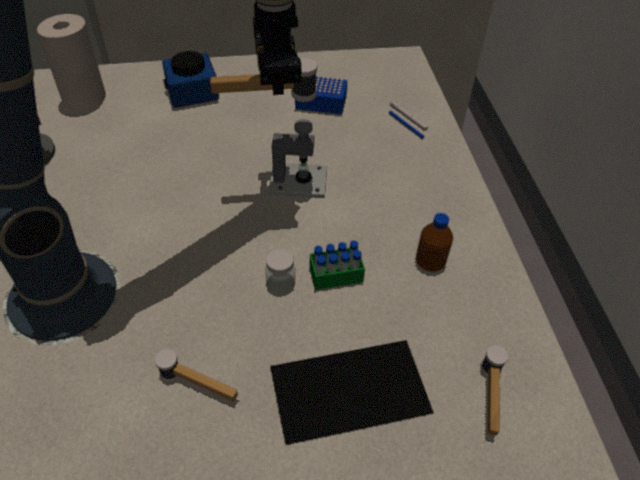

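View pics/top3.png

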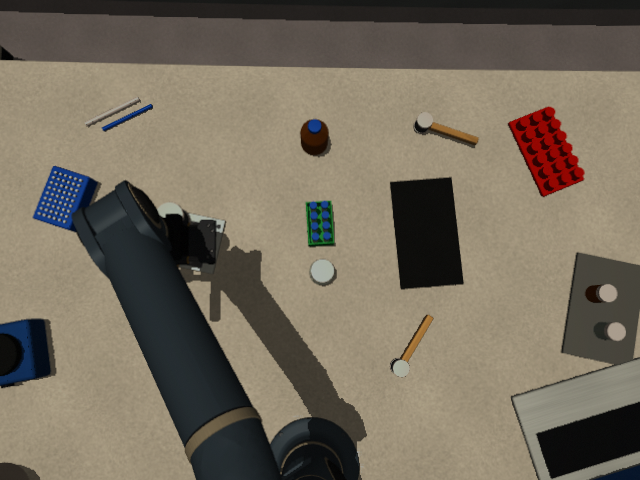

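```bash
python3 - <<'E'
from h import *
for z in(.318,.248): print(proj('side',[.5163,.2678,z]))
print(proj('side',[.5155,.27,.169]))
a=cv2.imread('pics/side3.png')[40:205,200:340]
cv2.imwrite('pics/s3c.png',cv2.resize(a,None,fx=4.,fy=3.6,interpolation=0))
E
```

```text
[304.264225    63.96184383]
[304.21658389  94.01839988]
[303.68425563 124.43589061]
```

View pics/s3c.png

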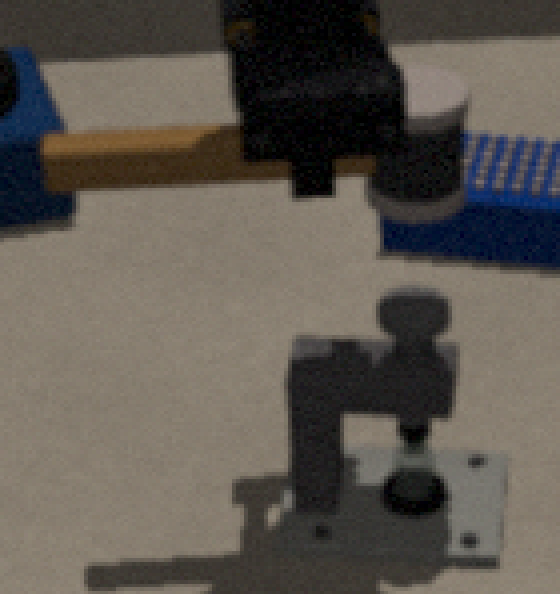

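>>> play_rows:
  motion:
    - {"tx": 0,"ty": 0.2,"tz": 0.5,"rx": 0,"ry": 0,"rz": 0}
    - {"tx": 0,"ty": 0,"tz": 1,"rx": 0,"ry": 0,"rz": 0}
    - {"tx": 0,"ty": 0,"tz": 1,"rx": 0,"ry": 0,"rz": 0}
    - {"tx": 0,"ty": 0,"tz": 1,"rx": 0,"ry": 0,"rz": 0}
    - {"tx": 0,"ty": 0,"tz": 0.5,"rx": 0,"ry": 0,"rz": 0}
    - {"tx": 0,"ty": 0,"tz": 0,"rx": 0,"ry": 0,"rz": 0}
    - {"tx": 0,"ty": 0,"tz": 0,"rx": 0,"ry": 0,"rz": 0}
    - {"tx": 0,"ty": 0,"tz": 0,"rx": 0,"ry": 0,"rz": 0}
    - {"tx": 0,"ty": 0,"tz": 0,"rx": 0,"ry": 0,"rz": 0}
    - {"tx": 0,"ty": 0,"tz": 0,"rx": 0,"ry": 0,"rz": 0}

```text
clock: 8.63
ee_pos: [0.463, 0.2714, 0.4073]
ee_rot: [0.0, -0.01, 1.0, 0.0]
ft_force: [-0.8, 0.3, -4.4]
width: 0.022
```

```bash
python3 - <<'E'
from h import *
s=get_state();print(s['ee_pos'],s['ee_rot'])
x=s['ee_pos']
for z in(.070,.0): print(proj('side',[x[0]+.0529,x[1],x[2]-.1977+z]))
f=grab_frame('side');a=f[40:205,200:340,::-1]
cv2.imwrite('pics/s4c.png',cv2.resize(a,None,fx=3.6,fy=3.6,interpolation=0))
E
```

```text
[0.46300949 0.27135576 0.40726436] [ 4.57867684e-04 -9.73841653e-03  9.99952416e-01  3.45804119e-04]
[303.84156186  79.80062103]
[303.81480851 108.47524649]
```

View pics/s4c.png

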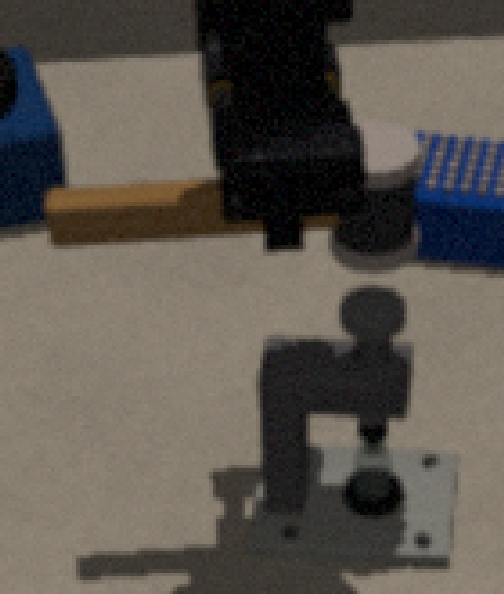

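The head is centred over the ram disc: columns 375 against 373 in the crop. The face is about 41 mm above the disc, so I'll strike now.

>>> play_rows:
  motion:
    - {"tx": 0,"ty": 0,"tz": 1.6,"rx": 0,"ry": 0,"rz": 0}
    - {"tx": 0,"ty": 0,"tz": 2.2,"rx": 0,"ry": 0,"rz": 0}
    - {"tx": 0,"ty": 0,"tz": 2.1,"rx": 0,"ry": 0,"rz": 0}
    - {"tx": 0,"ty": 0,"tz": -0.5,"rx": 0,"ry": 0,"rz": 0}
    - {"tx": 0,"ty": 0,"tz": -1.5,"rx": 0,"ry": 0,"rz": 0}
    - {"tx": 0,"ty": 0,"tz": -2,"rx": 0,"ry": 0,"rz": 0}
    - {"tx": 0,"ty": 0,"tz": -1.9,"rx": 0,"ry": 0,"rz": 0}
    - {"tx": 0,"ty": 0,"tz": 0,"rx": 0,"ry": 0,"rz": 0}
    - {"tx": 0,"ty": 0,"tz": 0,"rx": 0,"ry": 0,"rz": 0}
    - {"tx": 0,"ty": 0,"tz": 0,"rx": 0,"ry": 0,"rz": 0}

```text
clock: 9.52
ee_pos: [0.4625, 0.2709, 0.4062]
ee_rot: [-0.0, -0.01, 1.0, -0.0]
ft_force: [-0.1, -0.7, -5.2]
width: 0.0211
```

```bash
python3 - <<'E'
from h import *
s=get_state();print(s['ee_pos'],s['ee_rot'],s['torque'])
f=grab_frame('side');a=f[40:205,200:340,::-1]
cv2.imwrite('pics/s5c.png',cv2.resize(a,None,fx=3.6,fy=3.6,interpolation=0))
# stopper zoom before/after
b=cv2.imread('pics/side0.png')[145:190,280:325];c=f[145:190,280:325,::-1]
o=np.hstack([b,c]).astype(float)*2
cv2.imwrite('pics/s5z.png',cv2.resize(np.clip(o,0,255).astype(np.uint8),None,fx=8,fy=8,interpolation=0))
E
```

```text
[0.46254135 0.27094667 0.40615137] [-4.83932301e-04 -9.66172867e-03  9.99953163e-01 -2.96104965e-04] [ 0.00032368  0.16071876 -0.01765401]
```

View pics/s5c.png

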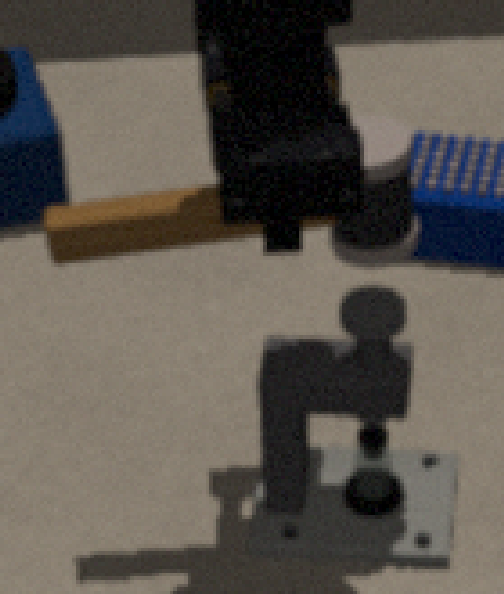

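View pics/s5z.png

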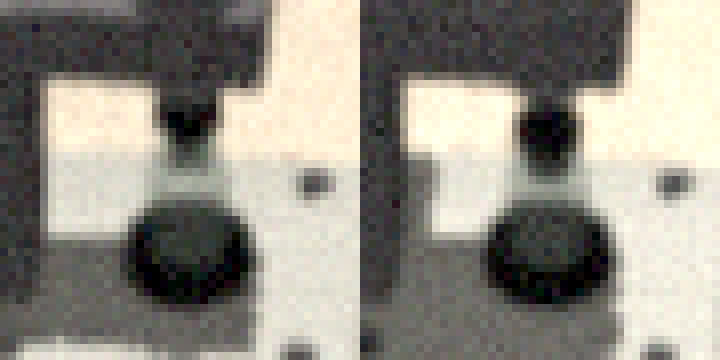

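```bash
python3 - <<'E'
from h import *
for z in(.05,.062,.066,.070,.074,.08,.095): print(z,((proj('side',[.5155,.27,z])-[280,145]+.5)*8).round(0))
# tilt estimate: handle edges
a=cv2.imread('pics/side3.png')
E
```

```text
0.05 [193. 173.]
0.062 [193. 141.]
0.066 [193. 131.]
0.07 [193. 120.]
0.074 [193. 109.]
0.08 [193.  93.]
0.095 [193.  52.]
```

```bash
python3 - <<'E'
from h import *
b=cv2.imread('pics/side0.png');cs=[]
for i in range(3): cs.append(grab_frame('side')[...,::-1].astype(float))
c=np.mean(cs,0)
for r in range(154,172): print(r,b[r,299:309].mean(1).round(0)if 0 else b[r,298:309].astype(float).mean(1).astype(int),c[r,298:309].mean(1).astype(int))
cv2.imwrite('pics/s6.png',np.clip(c,0,255).astype(np.uint8))
E
```

```text
154 [35 34 28 22 27 28 16 24 26 29 21] [37 30 28 27 25 33 30 29 29 30 28]
155 [58 40 29 28 28 31 27 34 30 34 44] [64 44 32 31 30 31 29 30 34 42 50]
156 [94 64 35 32 34 37 31 28 27 59 86] [103  79  53  37  35  36  37  33  50  79  96]
157 [106  74  30  25  23  26  32  31  22  66 112] [124 108  78  43  33  33  36  43  65 102 121]
158 [111  62  19  23  18  22  11  17  10  65 113] [123 105  69  35  22  13  23  30  63 107 126]
159 [107  60  19   1   0  17   9   6  13  62 110] [118  83  42   9   7   9   5  14  39  87 122]
160 [110  68  33   4   1   5   0  12  31  67 111] [115  66  16   6   3   8   2   4  20  68 115]
161 [111  93  57  25   6   0   0  17  45  93 117] [110  61  13   4  11   4   3   6  13  66 114]
162 [116 107  79  37  12  16  22  33  70 102 118] [113  69  22   3   1   4   2   5  22  70 117]
163 [108  99  80  50  32  24  32  50  72  99 115] [112  79  39  13   5   9   9   7  38  81 121]
164 [102  86  73  51  38  36  40  50  71  93 110] [108  87  53  23  12   7  11  24  53  88 117]
165 [98 85 70 59 41 49 48 55 72 87 98] [105  89  63  35  23  21  24  35  58  88 106]
166 [92 87 79 68 68 65 70 65 78 81 96] [100  88  75  50  32  33  32  46  71  87 100]
167 [93 84 82 84 83 86 81 82 84 85 89] [97 85 84 65 56 50 56 66 81 88 95]
168 [92 82 78 85 87 84 80 83 82 80 90] [98 84 82 80 74 72 75 78 84 86 94]
169 [91 76 67 66 64 65 66 65 68 75 86] [96 76 69 71 70 69 66 70 75 79 95]
170 [77 53 48 48 42 43 41 49 47 58 79] [80 58 51 47 49 46 44 50 53 61 81]
171 [46 34 27 32 32 31 33 27 35 41 54] [54 34 32 31 31 31 35 33 35 40 54]
```

The crop shows the stopper clearly lower, by about 5–7.5 mm, but I can't yet confirm it is home. The mallet also pitched about 6.5° head-up in the grip. I'll level it with the tool and strike again.

>>> play_rows:
  motion:
    - {"tx": -0.9,"ty": -0.1,"tz": 0,"rx": 0,"ry": 0,"rz": 0}
    - {"tx": -1.0,"ty": 0,"tz": 0,"rx": 0,"ry": 0,"rz": 0}
    - {"tx": 0,"ty": 0,"tz": 0,"rx": 0,"ry": 3.2,"rz": 0}
    - {"tx": 0,"ty": 0,"tz": 0,"rx": 0,"ry": 3.2,"rz": 0}
    - {"tx": 0,"ty": 0,"tz": 0,"rx": 0,"ry": 0,"rz": 0}
    - {"tx": 0,"ty": 0,"tz": 0,"rx": 0,"ry": 0,"rz": 0}
    - {"tx": 0,"ty": 0,"tz": 0,"rx": 0,"ry": 0,"rz": 0}
    - {"tx": 0,"ty": 0,"tz": 0,"rx": 0,"ry": 0,"rz": 0}
    - {"tx": 0,"ty": 0,"tz": 0,"rx": 0,"ry": 0,"rz": 0}
    - {"tx": 0,"ty": 0,"tz": 0,"rx": 0,"ry": 0,"rz": 0}

```text
clock: 10.55
ee_pos: [0.4818, 0.2707, 0.4069]
ee_rot: [-0.055, -0.01, 0.998, -0.0]
ft_force: [0.4, 0.1, -4.4]
width: 0.0215
```

```bash
cat > m.py <<'E'
from h import *
from scipy.spatial.transform import Rotation as R
def st():
    s=get_state();q=s['ee_rot'];M=R.from_quat([*q[1:],q[0]]).as_matrix();p=np.array(s['ee_pos'])
    g=p+M@[0,0,.164];print('tcp',p.round(4),'grasp',g.round(4),'pitch',np.degrees(np.arctan2(M[0,2],-M[2,2])).round(2),'xyaw',np.degrees(np.arctan2(-M[1,0],-M[0,0])).round(2),'t',s['clock'],'F',np.round(s['ft_force'],1),'T',np.round(s['torque'],2))
    return s,p,M,g
def wood(f):  # handle box in side view given rgb
    h=cv2.cvtColor(f,cv2.COLOR_RGB2HSV);m=((h[...,1]>95)&(h[...,2]>60)&(h[...,0]<25)).astype(np.uint8)*255
    return m
E
python3 - <<'E'
from m import *
s,p,M,g=st()
f=grab_frame('side');a=f[40:205,200:340,::-1]
cv2.imwrite('pics/s7c.png',cv2.resize(a,None,fx=3.6,fy=3.6,interpolation=0))
# predicted positions if level: head face centre z=g.z-.035-..., handle end
off=.0529
for nm,P in {'face':[g[0]+off,g[1],g[2]-.0337],'top':[g[0]+off,g[1],g[2]+.0363],'tail-front-bottom':[g[0]+off-.185,g[1]-.011,g[2]-.0127],'tail-front-top':[g[0]+off-.185,g[1]-.011,g[2]+.0153]}.items():
    u=proj('side',P);print(nm,u.round(1),((u-[200,40]+.5)*3.6).round(0))
E
```

```text
tcp [0.4818 0.2707 0.4069] grasp [0.4636 0.2704 0.2439] pitch -6.36 xyaw 1.13 t 10.55 F [ 0.4  0.1 -4.4] T [ 0.07 -0.03  0.01]
face [304.2 108.5] [377. 248.]
top [304.2  79.8] [377. 145.]
tail-front-bottom [214.2 109.3] [ 53. 251.]
tail-front-top [212.6  97.8] [ 47. 210.]
```

View pics/s7c.png

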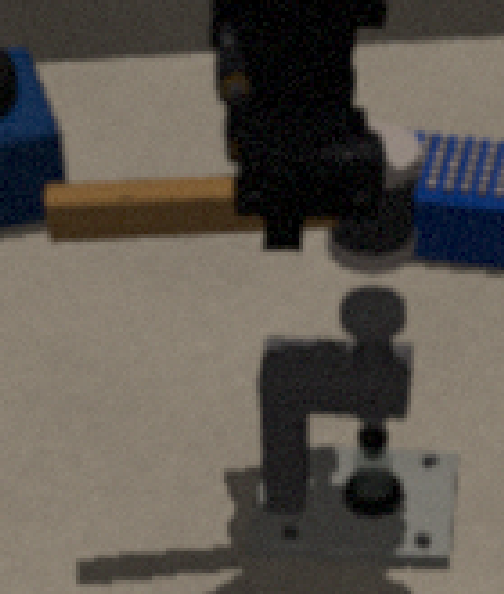

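```bash
python3 - <<'E'
from h import *
y=np.radians(1.13)
for dz in(.025,.053):
    P=[.6177-.185*np.cos(y)+.011*np.sin(y),-.2446-.185*np.sin(y)-.011,dz]; print(proj('side',P),proj('top',P))
print((np.array([118,247])/4.5-.5+[265,330]),(np.array([118,218])/4.5-.5+[265,330]))
E
```

```text
[291.11828458 385.17490365] [425.10148685 275.17860282]
[290.83417704 377.4752481 ] [427.56808406 274.41026409]
[290.72222222 384.38888889] [290.72222222 377.94444444]
```

>>> play_rows:
  motion:
    - {"tx": -0.1,"ty": 0,"tz": 1.1,"rx": 0,"ry": 0,"rz": 0}
    - {"tx": -0.3,"ty": 0,"tz": 2.5,"rx": 0,"ry": 0,"rz": 0}
    - {"tx": -0.3,"ty": 0,"tz": 2.5,"rx": 0,"ry": 0,"rz": 0}
    - {"tx": 0.1,"ty": 0,"tz": -0.5,"rx": 0,"ry": 0,"rz": 0}
    - {"tx": 0.2,"ty": 0,"tz": -2,"rx": 0,"ry": 0,"rz": 0}
    - {"tx": 0.2,"ty": 0,"tz": -2,"rx": 0,"ry": 0,"rz": 0}
    - {"tx": 0.2,"ty": 0,"tz": -1.6,"rx": 0,"ry": 0,"rz": 0}
    - {"tx": 0,"ty": 0,"tz": 0,"rx": 0,"ry": 0,"rz": 0}
    - {"tx": 0,"ty": 0,"tz": 0,"rx": 0,"ry": 0,"rz": 0}
    - {"tx": 0,"ty": 0,"tz": 0,"rx": 0,"ry": 0,"rz": 0}

```text
clock: 11.43
ee_pos: [0.4815, 0.2703, 0.4058]
ee_rot: [-0.056, -0.01, 0.998, -0.001]
ft_force: [-0.5, -0.3, -4.2]
width: 0.0217
```

```bash
python3 - <<'E'
from m import *
s,p,M,g=st()
c=np.mean([grab_frame('side')[...,::-1].astype(float) for i in range(3)],0);cv2.imwrite('pics/side8.png',c.astype(np.uint8))
b=cv2.imread('pics/s6.png')
for r in range(156,172): print(r,b[r,298:309].astype(float).mean(1).astype(int),c[r,298:309].mean(1).astype(int))
a=c[40:205,200:340].astype(np.uint8)
cv2.imwrite('pics/s8c.png',cv2.resize(a,None,fx=3.6,fy=3.6,interpolation=0))
off=.0529
for nm,P in {'face':[g[0]+off,g[1],g[2]-.0337],'tail-front-bottom':[g[0]+off-.185,g[1]-.011,g[2]-.0127]}.items():
    u=proj('side',P);print(nm,u.round(1),((u-[200,40]+.5)*3.6).round(0))
E
```

```text
tcp [0.4815 0.2703 0.4058] grasp [0.4631 0.2698 0.2429] pitch -6.47 xyaw 1.1 t 11.4333 F [-0.5 -0.3 -4.2] T [-0.03 -0.02 -0.01]
156 [103  79  53  37  34  36  37  33  50  78  96] [105  80  54  36  32  30  38  36  50  79  94]
157 [123 107  78  43  32  33  36  43  65 102 121] [121 106  76  44  29  33  38  45  66 103 122]
158 [123 105  69  35  22  13  22  30  63 106 125] [124 105  71  35  15  19  23  33  64 106 128]
159 [118  82  42   9   6   8   5  13  39  87 121] [118  81  42  15   9   5   8  17  41  87 121]
160 [115  65  15   6   3   8   2   4  20  67 115] [113  66  18   1  10   9   3   7  15  71 114]
161 [110  61  13   4  10   3   3   6  12  66 114] [113  61  17   1   5  13   9   5  18  65 117]
162 [113  69  22   2   1   4   2   5  22  70 117] [113  72  21   4   7   7   3  10  24  69 117]
163 [111  79  39  13   5   9   9   7  38  80 121] [110  78  38  14   7   5   8   8  35  82 122]
164 [108  87  53  23  12   7  11  24  53  88 117] [105  85  54  27  10  12  15  20  52  88 116]
165 [105  88  63  34  23  21  24  35  58  87 106] [106  88  64  35  21  23  23  32  59  88 107]
166 [100  88  75  50  32  32  32  46  71  86 100] [100  88  71  49  37  29  38  48  72  90 101]
167 [96 85 84 64 56 49 56 66 81 88 95] [99 87 81 70 56 49 55 65 82 87 97]
168 [97 84 82 80 74 72 74 78 84 86 94] [96 86 83 79 75 73 76 81 83 85 96]
169 [95 75 69 71 69 69 66 69 75 79 94] [93 77 69 71 69 68 69 67 76 80 93]
170 [79 58 50 47 49 45 43 49 53 61 81] [80 58 52 47 48 46 43 49 53 62 82]
171 [54 34 32 31 31 31 35 33 35 39 54] [51 34 33 30 33 34 37 34 35 39 59]
face [303.9 109.1] [376. 251.]
tail-front-bottom [214.  109.9] [ 52. 254.]
```

View pics/s8c.png

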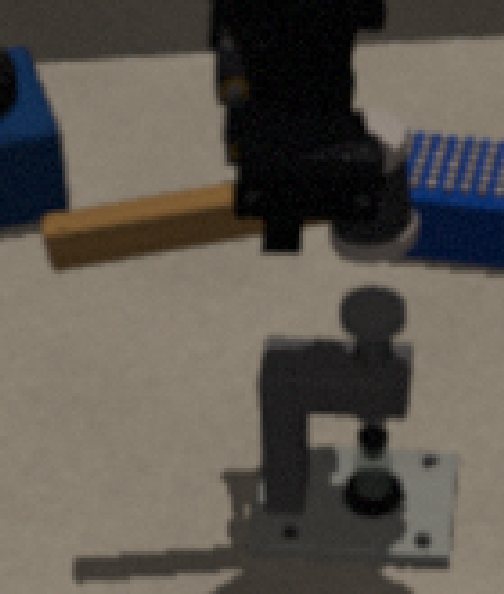

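The stopper rows did not change between strikes 1 and 2. In total its flange edge has moved about 2.65 px, which is 8 mm, so it is home. The ram disc is back at its original height. The mallet is now about 7° head-up, so I'll lift it, level it, and check.

>>> play_rows:
  motion:
    - {"tx": 0,"ty": 0,"tz": -1.5,"rx": 0,"ry": 0,"rz": 0}
    - {"tx": 0,"ty": 0,"tz": -2,"rx": 0,"ry": 0,"rz": 0}
    - {"tx": 0,"ty": 0,"tz": -1,"rx": 0,"ry": 0,"rz": 0}
    - {"tx": -1,"ty": 0,"tz": 0,"rx": 0,"ry": 3.5,"rz": 0}
    - {"tx": -1,"ty": 0,"tz": 0,"rx": 0,"ry": 3.5,"rz": 0}
    - {"tx": 0,"ty": 0,"tz": 0,"rx": 0,"ry": 0,"rz": 0}
    - {"tx": 0,"ty": 0,"tz": 0,"rx": 0,"ry": 0,"rz": 0}
    - {"tx": 0,"ty": 0,"tz": 0,"rx": 0,"ry": 0,"rz": 0}
    - {"tx": 0,"ty": 0,"tz": 0,"rx": 0,"ry": 0,"rz": 0}
    - {"tx": 0,"ty": 0,"tz": 0,"rx": 0,"ry": 0,"rz": 0}

```text
clock: 12.42
ee_pos: [0.5061, 0.2713, 0.4487]
ee_rot: [-0.116, -0.01, 0.993, -0.001]
ft_force: [1.0, -0.8, -4.8]
width: 0.0216
```

```bash
python3 - <<'E'
from m import *
s,p,M,g=st()
f=grab_frame('side')[...,::-1]
a=f[40:205,200:340]
cv2.imwrite('pics/s9c.png',cv2.resize(a,None,fx=3.6,fy=3.6,interpolation=0))
off=.0529
for nm,P in {'face':[g[0]+off,g[1],g[2]-.0337],'tail-front-bottom':[g[0]+off-.185,g[1]-.011,g[2]-.0127],'tfb5':[g[0]+off-.185,g[1]-.011,g[2]-.0127-.0115]}.items():
    u=proj('side',P);print(nm,u.round(1),((u-[200,40]+.5)*3.6).round(0))
d=np.array([.5648,-.2451,.28])-g;print('to go tool cm',(100*M.T@d).round(2))
E
```

```text
tcp [0.5061 0.2713 0.4487] grasp [0.4681 0.2706 0.2891] pitch -13.37 xyaw 1.16 t 12.4167 F [ 1.  -0.8 -4.8] T [ 0.04 -0.27 -0.02]
face [306.4  90. ] [385. 182.]
tail-front-bottom [213.9  90.2] [ 52. 183.]
tfb5 [214.6  95.1] [ 54. 200.]
to go tool cm [ -8.6  -51.75  -1.11]
```

View pics/s9c.png

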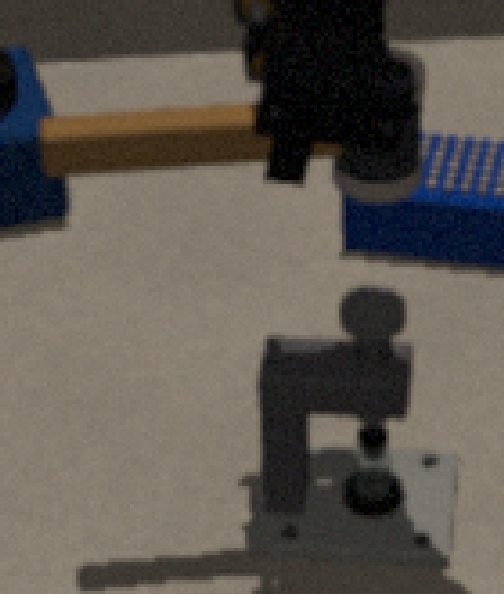

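The mallet is within about 1° of level, going by the tail corner at crop row 176 against about 180 expected. The stand and ram look untouched. I'll carry it back to the mat.

>>> play_rows:
  motion:
    - {"tx": -0.3,"ty": -1.5,"tz": 0,"rx": 0,"ry": 0,"rz": 0}
    - {"tx": -0.4,"ty": -2.5,"tz": 0,"rx": 0,"ry": 0,"rz": 0}
    - {"tx": -0.6,"ty": -3.5,"tz": -0.1,"rx": 0,"ry": 0,"rz": 0}
    - {"tx": -0.6,"ty": -3.5,"tz": -0.1,"rx": 0,"ry": 0,"rz": 0}
    - {"tx": -0.6,"ty": -3.5,"tz": -0.1,"rx": 0,"ry": 0,"rz": 0}
    - {"tx": -0.6,"ty": -3.5,"tz": -0.1,"rx": 0,"ry": 0,"rz": 0}
    - {"tx": -0.6,"ty": -3.5,"tz": -0.1,"rx": 0,"ry": 0,"rz": 0}
    - {"tx": -0.6,"ty": -3.5,"tz": -0.1,"rx": 0,"ry": 0,"rz": 0}
    - {"tx": -0.6,"ty": -3.5,"tz": -0.1,"rx": 0,"ry": 0,"rz": 0}
    - {"tx": -0.6,"ty": -3.5,"tz": -0.1,"rx": 0,"ry": 0,"rz": 0}

```text
clock: 13.3
ee_pos: [0.5681, -0.0492, 0.4441]
ee_rot: [-0.116, -0.01, 0.993, -0.001]
ft_force: [-0.3, -0.1, -3.5]
width: 0.0217
```

>>> play_rows:
  motion:
    - {"tx": -0.6,"ty": -3.5,"tz": -0.1,"rx": 0,"ry": 0,"rz": 0}
    - {"tx": -0.6,"ty": -3.5,"tz": -0.1,"rx": 0,"ry": 0,"rz": 0}
    - {"tx": -0.6,"ty": -3.5,"tz": -0.1,"rx": 0,"ry": 0,"rz": 0}
    - {"tx": -0.6,"ty": -3.5,"tz": 0,"rx": 0,"ry": 0,"rz": 0}
    - {"tx": -0.4,"ty": -3,"tz": 0,"rx": 0,"ry": 0,"rz": 0}
    - {"tx": -0.3,"ty": -2,"tz": 0,"rx": 0,"ry": 0,"rz": 0}
    - {"tx": 0,"ty": -0.8,"tz": 0,"rx": 0,"ry": 0,"rz": 0}
    - {"tx": 0,"ty": 0,"tz": 0,"rx": 0,"ry": 0,"rz": 0}
    - {"tx": 0,"ty": 0,"tz": 0,"rx": 0,"ry": 0,"rz": 0}
    - {"tx": 0,"ty": 0,"tz": 0,"rx": 0,"ry": 0,"rz": 0}

```text
clock: 14.13
ee_pos: [0.6033, -0.2429, 0.4394]
ee_rot: [-0.117, -0.011, 0.993, -0.0]
ft_force: [-0.2, 0.7, -4.4]
width: 0.0213
```

```bash
python3 - <<'E'
from m import *
s,p,M,g=st()
d=np.array([.5648,-.2451,.08])-g;print('to go tool cm',(100*M.T@d).round(2))
E
```

```text
tcp [ 0.6033 -0.2429  0.4394] grasp [ 0.5654 -0.2434  0.2798] pitch -13.38 xyaw 1.31 t 14.1333 F [-0.2  0.7 -4.4] T [ 0.09 -0.3  -0.01]
to go tool cm [-4.56 -0.21 19.45]
```

Next I'll lower to about 4 cm above placing height and check that it is level.

>>> play_rows:
  motion:
    - {"tx": -0.5,"ty": -0.2,"tz": 2,"rx": 0,"ry": 0,"rz": 0}
    - {"tx": -0.6,"ty": 0,"tz": 2.5,"rx": 0,"ry": 0,"rz": 0}
    - {"tx": -0.6,"ty": 0,"tz": 2.5,"rx": 0,"ry": 0,"rz": 0}
    - {"tx": -0.6,"ty": 0,"tz": 2.5,"rx": 0,"ry": 0,"rz": 0}
    - {"tx": -0.6,"ty": 0,"tz": 2.5,"rx": 0,"ry": 0,"rz": 0}
    - {"tx": -0.6,"ty": 0,"tz": 2.5,"rx": 0,"ry": 0,"rz": 0}
    - {"tx": -0.6,"ty": 0,"tz": 2.5,"rx": 0,"ry": 0,"rz": 0}
    - {"tx": -0.4,"ty": 0,"tz": 1.9,"rx": 0,"ry": 0,"rz": 0}
    - {"tx": -0.1,"ty": 0,"tz": 0.5,"rx": 0,"ry": 0,"rz": 0}
    - {"tx": 0,"ty": 0,"tz": 0,"rx": 0,"ry": 0,"rz": 0}

```text
clock: 14.97
ee_pos: [0.6028, -0.2451, 0.2386]
ee_rot: [-0.118, -0.011, 0.993, -0.0]
ft_force: [0.6, 0.3, -4.0]
width: 0.021
```

```bash
python3 - <<'E'
from m import *
s,p,M,g=st()
f=grab_frame('side')[...,::-1]
a=f[300:450,265:435]
cv2.imwrite('pics/s10c.png',cv2.resize(a,None,fx=4,fy=4,interpolation=0))
y=np.radians(1.2);h=np.array([g[0]+.0529,g[1]+.0011]);t=h-[.185*np.cos(y),.185*np.sin(y)+.011]
for nm,P in {'face':[*h,g[2]-.0337],'tfb':[*t,g[2]-.0127],'tft':[*t,g[2]+.0153]}.items():
    u=proj('side',P);print(nm,((u-[265,300]+.5)*4).round(0))
d=np.array([.5648,-.2451,.0377])-g;print('to go tool cm',(100*M.T@d).round(2))
E
```

```text
tcp [ 0.6028 -0.2451  0.2386] grasp [ 0.5643 -0.2456  0.0792] pitch -13.57 xyaw 1.28 t 14.9667 F [ 0.6  0.3 -4. ] T [ 0.01 -0.24 -0.01]
face [524. 243.]
tfb [103. 297.]
tft [102. 264.]
to go tool cm [-1.02  0.04  4.02]
```

View pics/s10c.png

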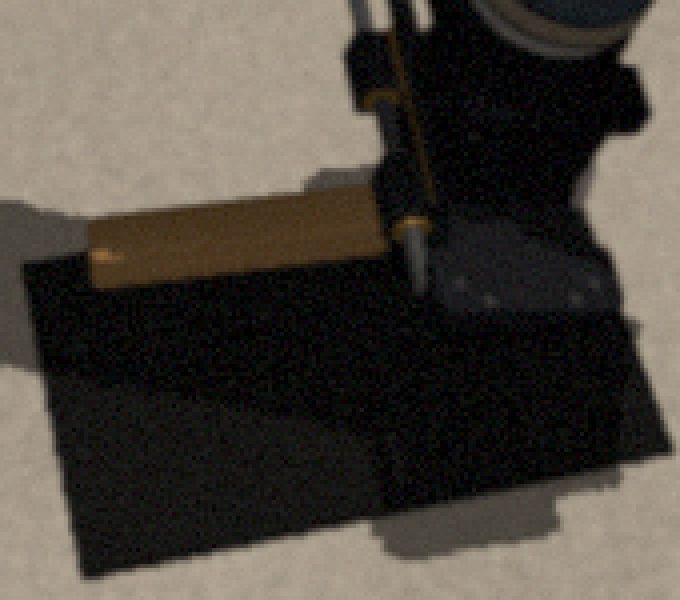

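The tail corner is at row 288 and I expected about 294, so the head is roughly 2° low. I'll correct that and lower it.

>>> play_rows:
  motion:
    - {"tx": 0.6,"ty": 0,"tz": 0,"rx": 0,"ry": -2,"rz": 0}
    - {"tx": -0.2,"ty": 0,"tz": 1,"rx": 0,"ry": 0,"rz": 0}
    - {"tx": -0.2,"ty": 0,"tz": 1,"rx": 0,"ry": 0,"rz": 0}
    - {"tx": -0.2,"ty": 0,"tz": 0.8,"rx": 0,"ry": 0,"rz": 0}
    - {"tx": -0.1,"ty": 0,"tz": 0.4,"rx": 0,"ry": 0,"rz": 0}
    - {"tx": -0.1,"ty": 0,"tz": 0.3,"rx": 0,"ry": 0,"rz": 0}
    - {"tx": 0,"ty": 0,"tz": 0.2,"rx": 0,"ry": 0,"rz": 0}
    - {"tx": 0,"ty": 0,"tz": 0.1,"rx": 0,"ry": 0,"rz": 0}
    - {"tx": 0,"ty": 0,"tz": 0,"rx": 0,"ry": 0,"rz": 0}
    - {"tx": 0,"ty": 0,"tz": 0,"rx": 0,"ry": 0,"rz": 0}

```text
clock: 15.85
ee_pos: [0.5974, -0.2473, 0.2027]
ee_rot: [-0.099, -0.01, 0.995, -0.001]
ft_force: [0.3, 0.5, -3.2]
width: 0.0213
```

```bash
python3 - <<'E'
from m import *
s,p,M,g=st()
d=np.array([.5648,-.2451,.0377])-g;print('to go tool cm',(100*M.T@d).round(2))
E
```

```text
tcp [ 0.5974 -0.2473  0.2027] grasp [ 0.565  -0.248   0.0419] pitch -11.38 xyaw 1.11 t 15.85 F [ 0.3  0.5 -3.2] T [ 0.03 -0.24  0.05]
to go tool cm [-0.07  0.29  0.42]
```

>>> play_rows:
  motion:
    - {"tx": 0,"ty": 0,"tz": 0.1,"rx": 0,"ry": 0,"rz": 0}
    - {"tx": 0,"ty": 0,"tz": 0.1,"rx": 0,"ry": 0,"rz": 0}
    - {"tx": 0,"ty": 0,"tz": 0.1,"rx": 0,"ry": 0,"rz": 0}
    - {"tx": -0.1,"ty": 0,"tz": 0.1,"rx": 0,"ry": 0,"rz": 0}
    - {"tx": 0,"ty": 0,"tz": 0,"rx": 0,"ry": 0,"rz": 0}
    - {"tx": 0,"ty": 0,"tz": 0,"rx": 0,"ry": 0,"rz": 0}
    - {"tx": 0,"ty": 0,"tz": 0,"rx": 0,"ry": 0,"rz": 0}
    - {"tx": 0,"ty": 0,"tz": 0,"rx": 0,"ry": 0,"rz": 0}
    - {"tx": 0,"ty": 0,"tz": 0,"rx": 0,"ry": 0,"rz": 0}
    - {"tx": 0,"ty": 0,"tz": 0,"rx": 0,"ry": 0,"rz": 0}

```text
clock: 16.68
ee_pos: [0.5975, -0.2472, 0.1985]
ee_rot: [-0.099, -0.01, 0.995, -0.001]
ft_force: [-0.4, 0.4, -5.1]
width: 0.022
```

```bash
python3 - <<'E'
from m import *
s,p,M,g=st()
f=grab_frame('side')[...,::-1]
a=f[300:450,265:435]
cv2.imwrite('pics/s11c.png',cv2.resize(a,None,fx=4,fy=4,interpolation=0))
y=np.radians(1.2);h=np.array([g[0]+.0529,g[1]+.0011]);t=h-[.185*np.cos(y),.185*np.sin(y)+.011]
for nm,P in {'tfb':[*t,.025],'tft':[*t,.053]}.items():
    u=proj('side',P);print(nm,((u-[265,300]+.5)*4).round(0))
E
```

```text
tcp [ 0.5975 -0.2472  0.1985] grasp [ 0.5651 -0.2478  0.0377] pitch -11.39 xyaw 1.11 t 16.6833 F [-0.4  0.4 -5.1] T [-0.   -0.22  0.05]
tfb [107. 348.]
tft [106. 317.]
```

View pics/s11c.png

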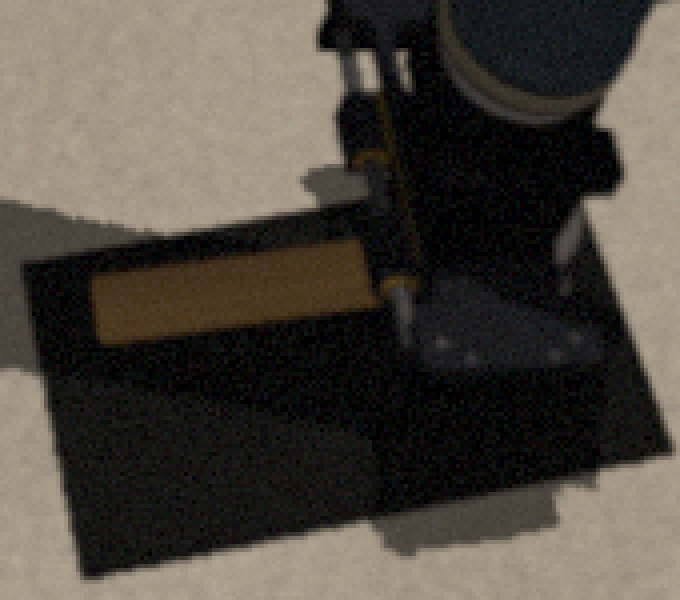

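It looks level (344 against 345 expected) but still hangs with its full weight on the wrist, so it isn't touching yet. I'll creep down.

>>> play_rows:
  motion:
    - {"tx": 0,"ty": 0,"tz": 0.1,"rx": 0,"ry": 0,"rz": 0}
    - {"tx": 0,"ty": 0,"tz": 0,"rx": 0,"ry": 0,"rz": 0}
    - {"tx": 0,"ty": 0,"tz": 0.1,"rx": 0,"ry": 0,"rz": 0}
    - {"tx": 0,"ty": 0,"tz": 0,"rx": 0,"ry": 0,"rz": 0}
    - {"tx": 0,"ty": 0,"tz": 0,"rx": 0,"ry": 0,"rz": 0}
    - {"tx": 0,"ty": 0,"tz": 0,"rx": 0,"ry": 0,"rz": 0}
    - {"tx": 0,"ty": 0,"tz": 0,"rx": 0,"ry": 0,"rz": 0}
    - {"tx": 0,"ty": 0,"tz": 0,"rx": 0,"ry": 0,"rz": 0}
    - {"tx": 0,"ty": 0,"tz": 0,"rx": 0,"ry": 0,"rz": 0}
    - {"tx": 0,"ty": 0,"tz": 0,"rx": 0,"ry": 0,"rz": 0}

```text
clock: 17.57
ee_pos: [0.5971, -0.2472, 0.1965]
ee_rot: [-0.099, -0.01, 0.995, -0.001]
ft_force: [-0.4, 0.1, -3.9]
width: 0.0216
```

>>> play_rows:
  motion:
    - {"tx": 0,"ty": 0,"tz": 0.1,"rx": 0,"ry": 0,"rz": 0}
    - {"tx": 0,"ty": 0,"tz": 0,"rx": 0,"ry": 0,"rz": 0}
    - {"tx": 0,"ty": 0,"tz": 0.1,"rx": 0,"ry": 0,"rz": 0}
    - {"tx": 0,"ty": 0,"tz": 0,"rx": 0,"ry": 0,"rz": 0}
    - {"tx": 0,"ty": 0,"tz": 0,"rx": 0,"ry": 0,"rz": 0}
    - {"tx": 0,"ty": 0,"tz": 0,"rx": 0,"ry": 0,"rz": 0}
    - {"tx": 0,"ty": 0,"tz": 0,"rx": 0,"ry": 0,"rz": 0}
    - {"tx": 0,"ty": 0,"tz": 0,"rx": 0,"ry": 0,"rz": 0}
    - {"tx": 0,"ty": 0,"tz": 0,"rx": 0,"ry": 0,"rz": 0}
    - {"tx": 0,"ty": 0,"tz": 0,"rx": 0,"ry": 0,"rz": 0}

```text
clock: 18.4
ee_pos: [0.5967, -0.2472, 0.1949]
ee_rot: [-0.099, -0.01, 0.995, -0.001]
ft_force: [-2.3, 0.9, 5.1]
width: 0.0212
```

```bash
python3 - <<'E'
from m import *
st()
E
```

```text
tcp [ 0.5967 -0.2472  0.1949] grasp [ 0.5642 -0.2479  0.0342] pitch -11.41 xyaw 1.11 t 18.4 F [-2.3  0.9  5.1] T [ 0.36  0.58 -0.09]
```

The mallet is resting on the mat, pressing at about 9 N. I'll release, then retreat straight up.

>>> play_rows:
  motion:
    - {"tx": 0,"ty": 0,"tz": 0,"rx": 0,"ry": 0,"rz": 0}
    - {"tx": 0,"ty": 0,"tz": 0,"rx": 0,"ry": 0,"rz": 0}
    - {"tx": 0,"ty": 0,"tz": 0,"rx": 0,"ry": 0,"rz": 0}
    - {"tx": 0,"ty": 0,"tz": 0,"rx": 0,"ry": 0,"rz": 0}
    - {"tx": 0,"ty": 0,"tz": 0,"rx": 0,"ry": 0,"rz": 0}
    - {"tx": 0,"ty": 0,"tz": 0,"rx": 0,"ry": 0,"rz": 0}
    - {"tx": 0,"ty": 0,"tz": 0,"rx": 0,"ry": 0,"rz": 0}
    - {"tx": 0,"ty": 0,"tz": 0,"rx": 0,"ry": 0,"rz": 0}
    - {"tx": 0,"ty": 0,"tz": 0,"rx": 0,"ry": 0,"rz": 0}
    - {"tx": 0,"ty": 0,"tz": 0,"rx": 0,"ry": 0,"rz": 0}
  claw: 6
  squeeze: 20

```text
clock: 19.23
ee_pos: [0.5967, -0.2472, 0.1945]
ee_rot: [-0.099, -0.01, 0.995, -0.001]
ft_force: [-1.1, 0.1, -0.5]
width: 0.0596
```

>>> play_rows:
  motion:
    - {"tx": 0.1,"ty": 0,"tz": -0.5,"rx": 0,"ry": 0,"rz": 0}
    - {"tx": 0.2,"ty": 0,"tz": -1,"rx": 0,"ry": 0,"rz": 0}
    - {"tx": 0.3,"ty": 0,"tz": -1.5,"rx": 0,"ry": 0,"rz": 0}
    - {"tx": 0.4,"ty": 0,"tz": -2,"rx": 0,"ry": 0,"rz": 0}
    - {"tx": 0.5,"ty": 0,"tz": -2.5,"rx": 0,"ry": 0,"rz": 0}
    - {"tx": 0.5,"ty": 0,"tz": -2.5,"rx": 0,"ry": 0,"rz": 0}
    - {"tx": 0.5,"ty": 0,"tz": -2.5,"rx": 0,"ry": 0,"rz": 0}
    - {"tx": 0.5,"ty": 0,"tz": -2.5,"rx": 0,"ry": 0,"rz": 0}
    - {"tx": 0.5,"ty": 0,"tz": -2.5,"rx": 0,"ry": 0,"rz": 0}
    - {"tx": 0.3,"ty": 0,"tz": -1.5,"rx": 0,"ry": 0,"rz": 0}

```text
clock: 20.07
ee_pos: [0.597, -0.2476, 0.3927]
ee_rot: [-0.097, -0.009, 0.995, -0.002]
ft_force: [0.6, 0.1, 0.2]
width: 0.0603
```

```bash
python3 - <<'E'
from m import *
st()
for n in('side','top'): cv2.imwrite(f'pics/{n}12.png',grab_frame(n)[...,::-1])
c=cv2.imread('pics/side12.png')
for r in range(160,169): print(r,c[r,298:309].astype(float).mean(1).astype(int))
E
```

```text
tcp [ 0.597  -0.2476  0.3927] grasp [ 0.5654 -0.2485  0.2318] pitch -11.12 xyaw 1.08 t 20.0667 F [0.6 0.1 0.2] T [-0.   -0.21 -0.04]
160 [140  79  22   0   0   5   1   0  28  83 144]
161 [138  75  13  16   0   9   6  19  29  81 139]
162 [137  86  33   7   5  16   0  12  28  87 146]
163 [134 100  53  12  16  10   3  16  46  98 146]
164 [127 104  69  34  17  13  21  32  62 107 140]
165 [125 112  76  43  35  30  37  46  76 107 128]
166 [124 111  93  59  46  43  42  63  89 104 123]
167 [119 105 100  84  67  62  67  81 101 109 122]
168 [120 103 105  97  91  89  91  95 102 108 114]
```

View pics/side12.png

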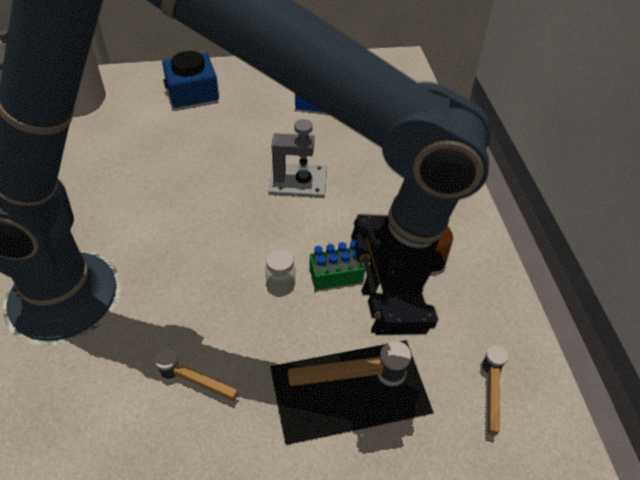

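View pics/top12.png

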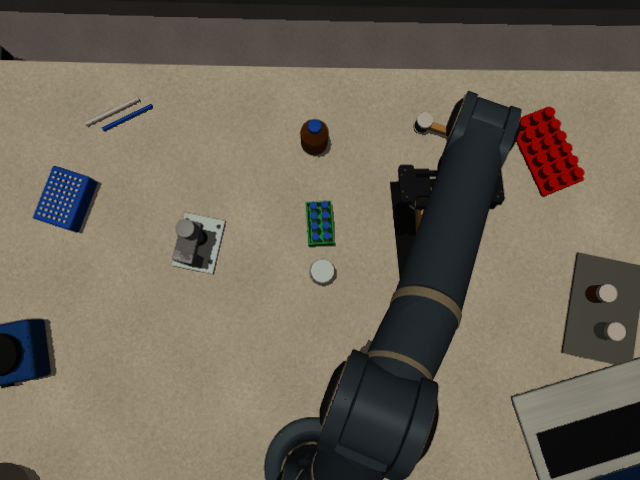

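```bash
python3 - <<'E'
from h import *
c=np.mean([grab_frame('side')[...,::-1].astype(float) for i in range(8)],0).mean(2)
b=cv2.imread('pics/side0.png').astype(float).mean(2); d=cv2.imread('pics/side8.png').astype(float).mean(2)
for nm,I in(('before',b),('strike2',d),('now',c)):
  out=[]
  for col in(299,300,306,307):
    # normalise to glass beside: bg = mean cols 298/308 same rows
    bg=(I[:,297]+I[:,309])/2; p=I[:,col]/bg
    k=int(158+np.argmin(p[158:164])); lo=p[k]; lev=(lo+p[167])/2
    r=k
    while p[r]<lev:r+=1
    out.append(round(r-1+(lev-p[r-1])/(p[r]-p[r-1]),2))
  print(nm,out)
z=np.hstack([b[148:176,290:318],c[148:176,290:318]])
cv2.imwrite('pics/z13.png',cv2.resize(np.clip(z*1.6,0,255).astype(np.uint8),None,fx=14,fy=14,interpolation=cv2.INTER_CUBIC))
E
```

```text
before [np.float64(160.37), np.float64(160.93), np.float64(161.31), np.float64(160.45)]
strike2 [np.float64(163.13), np.float64(163.93), np.float64(163.97), np.float64(162.95)]
now [np.float64(163.14), np.float64(163.9), np.float64(164.05), np.float64(162.92)]<stdin>:8: RuntimeWarning: divide by zero encountered in divide
```

View pics/z13.png

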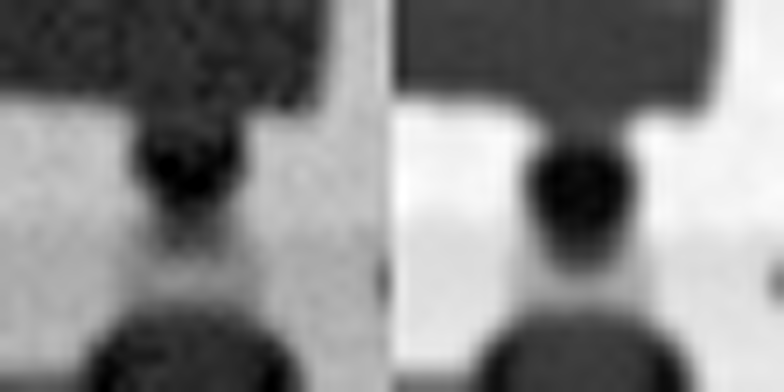

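The zoom shows the stopper sitting lower in the vial. Its edge moved by 2.7 px on average, about 8 mm, which is the full travel, and it hasn't moved since the blows. I'm handing in.

```bash
python3 -c "
from plant import *
print(close_job(), get_state()['clock'])"
```

```text
the job is handed in; nothing more can be done
the job is handed in; nothing more can be done
```

The stopper is fully home, the ram has sprung back up, and the mallet is back on its mat at its starting spot. I handed the job in at about 20.5 s.

I gripped the large mallet by the handle and struck the ram twice, commanding about 0.25 and 0.30 m/s. I then levelled the mallet, set it down on the mat, let go, and raised the gripper clear with about 0 N on the wrist.

**Last checks**
- **Stopper:** its edge moved down 2.7 px on average, about 8 mm, which is the full travel. It did not move between the first and second blows, or afterwards.
- **Ram:** the disc is at its original height in both views.
- **Bystanders:** the rack and jar stand where they started in both views. The bottle does in the top view but is partly hidden by the arm in the side view.

**What went less cleanly**
- **Slip in the grip:** the mallet pitched about 6–10° head-up at each blow, and I corrected this by tilting the tool. It also slid a few millimetres in the grip, so I had to lower it about 4 mm further than planned before it touched the mat.
- **Early stopper readings:** my first reading after the first blow was 5–7.5 mm, which is why I struck again. One reading in changed light gave about 6 mm. The final averaged measurement agreed with fully home.
- **Peak strike force:** I only read the wrist force at the end of each move, so the peak during the blows was not measured.

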